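Stand the red lamp in the ring at the level crossing

TASK

Take the red round-bottomed wooden lamp out of the lamp tray and stand it upright, dome up, in the white ring on the level crossing beside the striped gate. Set it down gently instead of dropping it, let go, and leave the green and the blue lamp standing where they are in the tray.

Things in the scene. Friction and masses are not known exactly. Their poses are not given: they have to be found in the camera images.
- red_center (a point): Centre, half-way up, of the loose red lamp: wood, 89 mm tall, 90 g. A red ball 48 mm across with no flat foot (weighted low down), above it a straight round neck 22 mm across, bare wood, 1 to 33 mm above this point (grip it about 20 mm above), then a red dome. z: its long axis, dome up. It starts upright in any of the tray's three rings, this point 69 mm above the table.
- green_center (a point): Centre of the loose green lamp, shaped like the red one. It stands in another ring of the tray and stays there.
- blue_center (a point): Centre of the loose blue lamp, shaped like the red one. It stands in the third ring of the tray and stays there. The tray is a fixed board, 90 x 270 x 18 mm, with three dark wooden rings in a straight row, 90 mm apart, of the same size as the white ring.
- ring_rim (a point): Centre of the mouth, at the top edge, of the fixed white ring on the crossing: outside 54, opening 38, height 16 mm, top edge 34 mm above the table. The lamp's ball sinks 9 mm into it: seated, the lamp's centre is 35 mm above this point. z up; x, y along the board (170 x 250 x 18 mm). The striped gate's peg is 97 mm to +x, 165 mm to -y; gate 80 mm or more off, peg top 76 mm above the table.
Mind the look-alikes: they are no part of the job. Of the things that look like the part that bears blue_center, the smallest one is meant.

How it is judged:
By the outcome, as a careful person would: the job done as asked, in the order asked, and still so for the second after the job is handed in, with the robot touching nothing.
It also fails if it takes over 43 s, if anything falls off the work surface, if the arm or the gripper's body presses on something with over 40 N, if the wrist force passes 120 N, or if a joint passes its speed limit or range.

ROBOT

A 7-joint arm with a two-finger parallel gripper is mounted at the origin on the work surface. World frame = base frame: x ahead of the robot, y to its left, z up, the work surface at z = 0. Lengths are in m, angles in degrees, forces in N, time in s.
With the tool pointing down it reaches from about 0.425 to 0.875 m from the base axis. Payload 4.7 kg.
Tool frame: the origin (TCP) lies midway between the tips of the shut fingers; the grasp point (between the pads) lies 19 mm behind it; y points along the fingers, x is the direction in which the jaws open and shut, and the axes are right-handed (so a half turn about y gives the same grasp; the last joint's range is limited). The gripper opens to 87 mm and grips with 3 to 60 N. Pads are 19 mm wide; open, the fingers measure 117 mm over their backs; the gripper's body (75 mm by 190 mm) begins 51 mm behind the grasp point.
Start: joints at [68.646, 18.392, -4.016, 83.108, 1.295, 78.541, -3.26], TCP at [0.245, -0.602, 0.2] pointing down, gripper open.
Joint ranges: [-163.93, 163.93], [-17.29, 119.83], [-79.2, 71.16], [3.27, 140.29], [-89.18, 269.18], [5.43, 117.66], [-154.24, 154.24]. Speed limits (degrees/s): [147.25, 147.25, 180, 180, 180, 180, 180].

INTERFACE

Orientations are given as [roll, pitch, yaw] about the fixed x, y, z axes, in that order (R = Rz(yaw) Ry(pitch) Rx(roll)).
In Python, from cell import env gives the robot as it stands.
- The arm moves only by the tool carry_out, never from a script. Its argument "targets" is a list of rows, each a list of 2 entries, a list of its own where there are three numbers: the shift along the tool's x, y, z in mm, then the turn, a rotation vector about the tool's x, y, z in degrees. A call has 1 to 12 rows; each row shifts and turns the commanded pose from where the row before left it, along the tool's axes as they then stand; what a row does not reach is not made up. A row lasts 1/10 s, in which the tool goes at most 50 mm and 8.59 degrees, less where a joint would pass 70% of its speed; a pose out of reach is approached as far as the arm can. A call with a gripper value outside its range is refused whole. "jaw" is the opening, from 0 (shut) to 1 (fully open), set as the call begins (left out, the last holds). The fingers move at their own pace and stop on an object; "squeeze" is the grip in N (left out, the last holds). Time passes only in rows, so rows that do not move let the fingers close. It gives the time, the measured TCP pose, the force and the opening at its end, in the units of the state.
- env.get_obs(): the state, without advancing time (a new reading comes with each control period).
- env.read_camera(name): name is "scene" or "top"; returns the picture (420x560x3 uint8, red, green, blue); there is no depth.
- env.get_calibration(name): a dict with "fx", "fy", "cx", "cy" (pixels), "R" (3x3) and "t" (3): a world point X has camera coordinates R X + t. Camera axes: x right, y down, z forward; pixel columns grow to the right and rows downward; lengths in m; the calibration is good to about 2 mm. A picture is of the moment at which its call begins. get_calibration takes no time and is no camera call.
- env.sign_off(): hands the job in, once; it reports no verdict.
Trained networks look in the newest picture that a camera, given by its name, has taken for a name from the list of things; names that differ only in an ending like _2 or _b are one class to them, and where a whole thing is asked for, a point or a joint stands for the part that bears it (a point fixed in the world has none). Each returns a list of dicts, best first, with "p" (0 to 1); they miss things now and then, are a little off and sometimes report something else, mostly with a low value. They report only what shows in the picture. A call takes as long as a camera call. They do not tell look-alikes from the thing itself.
- env.outline_of(camera, label): "mask" (420x560 bool, what is visible of it) and "xy" ([column, row] in pixels, amid what is visible of it).
The state is a dict: "time_s": time; "qpos": joint angles; "joint_velocities": joint speeds; "effort": joint torques, N m; "tool_pos": TCP position; "tool_rot": TCP orientation; "force": force on the tool from outside, world axes, zero at the start; "wrist_torque": the same for the moment, N m; "grip_width": finger opening in m.
Only numpy, scipy, OpenCV 4.12 (cv2) and the standard library are available. Lean on these libraries where they do the work, as an engineer would, in place of code of your own. Each camera call takes 0.05 s, during which the arm holds its last target.

## Working session

There is one attempt and no reset: what is moved stays moved. The work goes in short steps, Python scripts to look and compute and a tool call to move; the robot and the scene stay as the last step left them, time stands still between calls to the robot, and variables do not carry over. Pictures are saved under pics/ and viewed, and the job is handed in when it is done.

Besides the shell and the picture viewer there is one more tool, called after ">>>" as name([rows], argument=value, ...), one row to a line, values as JSON. carry_out: Moves the arm, as the interface text tells. Its arguments: {"type":"object","properties":{"targets":{"type":"array","items":{"type":"array"}},"jaw":{"type":"number"},"squeeze":{"type":"number"}},"required":["targets"]}

```bash
mkdir -p pics; ls; python3 - <<'E'
from cell import env
import cv2,numpy as np
for c in ("scene","top"):
    im=env.read_camera(c); cv2.imwrite(f"pics/{c}0.png",im[:,:,::-1])
    k=env.get_calibration(c); print(c,{a:np.round(b,4).tolist() for a,b in k.items()})
    for l in ("red_center","green_center","blue_center","ring_rim"):
        try:
            for d in env.outline_of(c,l): print(l,d["p"],np.round(d["xy"],1),d["mask"].sum())
        except Exception as e: print(l,e)
print(env.get_obs())
E
```

```text
pics
scene {'fx': 484.34, 'fy': 484.34, 'cx': 277.6214, 'cy': 203.0439, 'R': [[-0.5122, 0.8589, -0.0009], [0.6901, 0.4109, -0.5958], [-0.5113, -0.3058, -0.8032]], 't': [0.2145, -0.3368, 1.5699]}
red_center 0.75 [333.6 255.5] 363
red_center 0.42 [170.7 189.8] 4793
green_center 0.81 [297.1 239.5] 343
blue_center 0.74 [365.3 273.1] 398
blue_center 0.57 [388.  241.2] 620
blue_center 0.57 [419.5 313.5] 788
ring_rim 0.56 [172.9 188.1] 4836
top {'fx': 476.4915, 'fy': 476.4915, 'cx': 280.7362, 'cy': 202.9202, 'R': [[-0.0208, -0.9998, -0.0006], [-0.9875, 0.0206, -0.1561], [0.156, -0.0026, -0.9877]], 't': [0.0858, 0.5273, 1.047]}
red_center 0.66 [206.3 185.6] 341
green_center 0.86 [242.8 186.8] 381
blue_center 0.74 [167.5 235.3] 672
blue_center 0.61 [104.2 179.6] 671
blue_center 0.57 [162.6 182.7] 339
ring_rim 0.58 [411.2 180.8] 8096
{'time_s': 0.5, 'qpos': array([68.64701761, 18.3940729 , -4.01730949, 83.10990187,  1.29423217,
       78.54064076, -3.26148846]), 'joint_velocities': array([-0.01056514, -0.01773748,  0.06072575, -0.01931983,  0.12931774,
       -0.02519367, -0.04223294]), 'effort': array([-1.56830998e-05, -4.90605104e+01, -4.02405420e-01, -3.12460649e+01,
       -6.35880232e-02,  3.47058428e-02,  3.90665855e-05]), 'tool_pos': array([ 0.24517437, -0.60198976,  0.19974168]), 'tool_rot': array([-9.00016752e+01, -4.83442875e-04, -6.78386627e+01]), 'force': array([ 0.68346571,  0.03615271, -0.0206894 ]), 'wrist_torque': array([-0.03712253, -0.00758106,  0.00290635]), 'grip_width': 0.08732714617434896}
```

View pics/scene0.png

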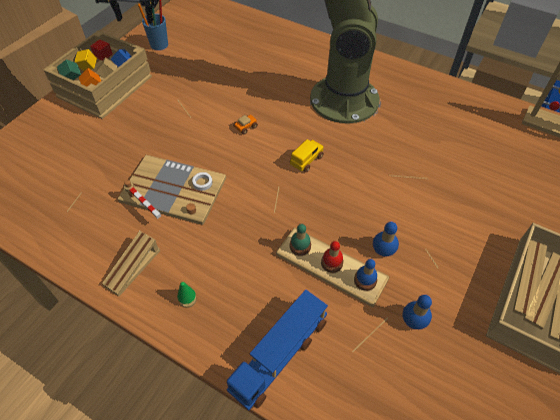

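View pics/top0.png

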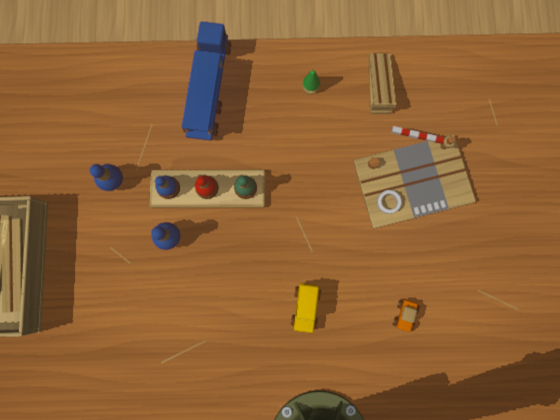

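```bash
cat > h.py <<'E'
from cell import env
import numpy as np,cv2
def proj(c,X):
    k=env.get_calibration(c);p=np.atleast_2d(X)@np.array(k["R"]).T+np.array(k["t"])
    return np.c_[k["fx"]*p[:,0]/p[:,2]+k["cx"],k["fy"]*p[:,1]/p[:,2]+k["cy"]]
def onz(c,uv,z):
    k=env.get_calibration(c);R=np.array(k["R"]);t=np.array(k["t"])
    d=R.T@np.array([(uv[0]-k["cx"])/k["fx"],(uv[1]-k["cy"])/k["fy"],1]);o=-R.T@t
    return o+d*(z-o[2])/d[2]
E
python3 - <<'E'
from h import *
for c,u,v in (("scene",334,256),("scene",202,181),("top",206,186),("top",390,202)):
    im=cv2.imread(f"pics/{c}0.png")[v-30:v+30,u-40:u+40]
    cv2.imwrite(f"pics/z_{c}_{u}.png",cv2.resize(im,None,fx=5,fy=5,interpolation=cv2.INTER_CUBIC))
a=[cv2.imread(f"pics/z_{n}.png") for n in ("scene_334","scene_202","top_206","top_390")]
cv2.imwrite("pics/z.png",np.vstack([np.hstack(a[:2]),np.hstack(a[2:])]))
# ring: white, low saturation
for c,u,v in (("scene",202,181),("top",390,202)):
    im=cv2.imread(f"pics/{c}0.png"); h=cv2.cvtColor(im,cv2.COLOR_BGR2HSV)
    m=((h[...,1]<60)&(h[...,2]>120)).astype(np.uint8); w=np.zeros_like(m); w[v-16:v+16,u-16:u+16]=1
    m*=w; n,l,s,cc=cv2.connectedComponentsWithStats(m)
    i=1+np.argmax(s[1:,4]); cs,_=cv2.findContours((l==i).astype(np.uint8),cv2.RETR_EXTERNAL,cv2.CHAIN_APPROX_NONE)
    e=cv2.fitEllipse(cs[0]); print(c,s[i],e, onz(c,e[0],.034),"z.028",onz(c,e[0],.028))
for c in ("scene","top"):
    for l in ("red_center","green_center","blue_center"):
        for d in env.outline_of(c,l):
            if d["mask"].sum()<1000: print(c,l,round(d["p"],2),d["mask"].sum(),onz(c,d["xy"],.069).round(4))
E
```

```text
scene [192 172  20  18 184] ((202.16648864746094, 180.21495056152344), (16.214628219604492, 19.63286781311035), 107.42296600341797) [ 0.53039524 -0.17369317  0.034     ] z.028 [ 0.52680245 -0.17724672  0.028     ]
top [377 190  25  24 289] ((389.00067138671875, 201.34768676757812), (22.72078514099121, 24.084144592285156), 81.73696899414062) [ 0.52859012 -0.17435438  0.034     ] z.028 [ 0.52952943 -0.17575119  0.028     ]
scene red_center 0.75 363 [0.5786 0.2491 0.069 ]
scene green_center 0.81 343 [0.5839 0.1533 0.069 ]
scene blue_center 0.74 398 [0.583  0.3329 0.069 ]
scene blue_center 0.57 620 [0.4761 0.3436 0.069 ]
scene blue_center 0.57 788 [0.6131 0.4759 0.069 ]
top red_center 0.66 341 [0.5673 0.2406 0.069 ]
top green_center 0.86 381 [0.5629 0.159  0.069 ]
top blue_center 0.74 672 [0.4576 0.3257 0.069 ]
top blue_center 0.61 671 [0.5858 0.4697 0.069 ]
top blue_center 0.57 339 [0.576  0.3386 0.069 ]
```

View pics/z.png

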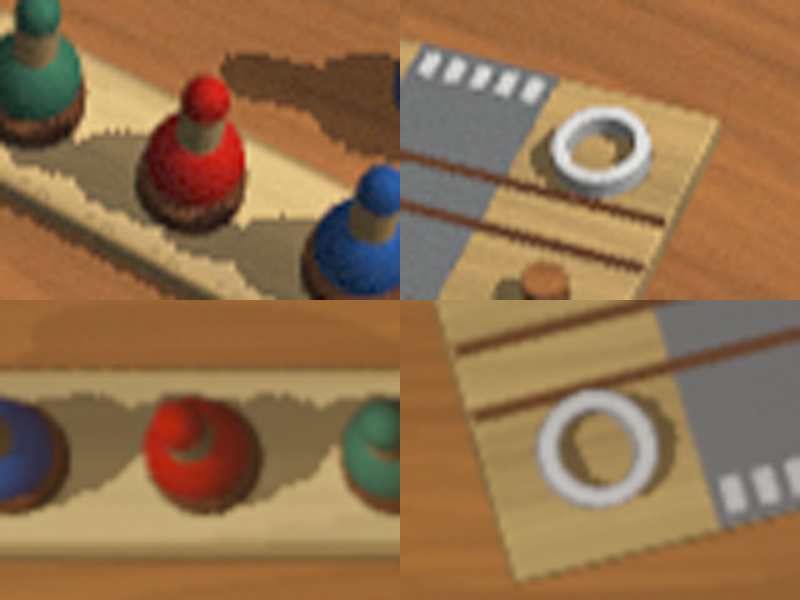

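```bash
python3 - <<'E'
from h import *
from scipy.optimize import minimize
# rendered silhouette fit: convex pieces ball, neck, dome(r~? ) ; red pixels
def sil(c,x,y,rd,S=4):
    im=np.zeros((420,560),np.uint8)
    k=env.get_calibration(c);R=np.array(k["R"]);C=-R.T@np.array(k["t"])
    th=np.linspace(0,2*np.pi,60)
    def sph(z,r):
        P=np.array([x,y,z]);d=P-C;L=np.linalg.norm(d);d/=L
        a=np.cross(d,[0,1,.1]);a/=np.linalg.norm(a);b=np.cross(d,a)
        return P+r*(np.cos(th)[:,None]*a+np.sin(th)[:,None]*b)
    return [proj(c,sph(.0485,.024)),proj(c,sph(.1135-rd,rd))]
for c,box in (("scene",(310,228,360,285)),("top",(185,160,228,212))):
    im=cv2.imread(f"pics/{c}0.png").astype(int); u0,v0,u1,v1=box
    b,g,r=im[...,0],im[...,1],im[...,2]
    m=((r>90)&(r>2.5*g)&(r>2.5*b)).astype(np.uint8); w=np.zeros_like(m); w[v0:v1,u0:u1]=1; m*=w
    ys,xs=np.nonzero(m); print(c,m.sum(),xs.min(),xs.max(),ys.min(),ys.max())
    # hull-free: soft IoU at 8x upsample; ignore lower ring-hidden part by only penalising red outside & model area above ring top
    def cost(p):
        M=np.zeros((60*8,60*8),np.uint8);o=np.array([u0-3,v0-3])
        for poly in sil(c,p[0],p[1],.0105): cv2.fillPoly(M,[np.round((poly-o+.5)*8*16).astype(np.int32)],1,shift=4)
        M=cv2.resize(M.astype(np.float32),(60,60),interpolation=cv2.INTER_AREA)
        T=m[v0-3:v0+57,u0-3:u0+57]
        return ((1-M)*T).sum()*3+(M*(1-T)).sum()
    best=minimize(cost,[.575,.243],method="Nelder-Mead",options=dict(initial_simplex=[[.575,.243],[.59,.243],[.575,.258]],xatol=1e-5))
    print(c,best.x,best.fun)
    v=cv2.imread(f"pics/{c}0.png"); 
    crop=cv2.resize(v[v0-3:v0+57,u0-3:u0+57],None,fx=6,fy=6,interpolation=cv2.INTER_NEAREST)
    for poly in sil(c,*best.x,.0105): cv2.polylines(crop,[np.round((poly-[u0-3,v0-3]+.5)*6).astype(np.int32)],True,(255,255,255),1)
    cv2.imwrite(f"pics/fit_{c}.png",crop)
cv2.imwrite("pics/fit.png",np.hstack([cv2.imread("pics/fit_scene.png"),cv2.imread("pics/fit_top.png")]))
# tray direction from top image front/back edges approx
a=onz("top",(151,171),.018);b=onz("top",(265,171),.018);print("tray ang",np.degrees(np.arctan2(*(b-a)[:2])))
E
```

```text
scene 223 326 342 241 266
scene [0.56977607 0.24637808] 150.65625
top 256 195 214 176 195
top [0.57251946 0.2480141 ] 100.265625
tray ang -178.80010037909733
```

View pics/fit.png

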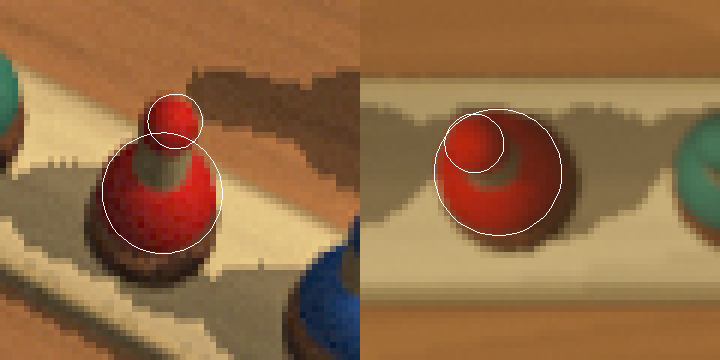

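```bash
cat > fit.py <<'E'
from h import *
from scipy.optimize import minimize
def sil(c,x,y,rd,zc=.069):
    k=env.get_calibration(c);R=np.array(k["R"]);C=-R.T@np.array(k["t"])
    th=np.linspace(0,2*np.pi,60)
    def sph(z,r):
        P=np.array([x,y,z]);d=P-C;L=np.linalg.norm(d);d/=L
        a=np.cross(d,[0,1,.1]);a/=np.linalg.norm(a);b=np.cross(d,a)
        return P+r*(np.cos(th)[:,None]*a+np.sin(th)[:,None]*b)
    return [proj(c,sph(zc-.0205,.024)),proj(c,sph(zc+.0445-rd,rd))]
def fit(img,c,x0,tag,zc=.069):
    p0=proj(c,[[*x0,zc]])[0];o=np.round(p0).astype(int)-30
    im=img[o[1]:o[1]+60,o[0]:o[0]+60].astype(int); b,g,r=im[...,0],im[...,1],im[...,2]
    T=((r>40)&(r>3*g)&(r>2.5*b)).astype(np.uint8)
    n,l,s,_=cv2.connectedComponentsWithStats(cv2.morphologyEx(T,cv2.MORPH_OPEN,np.ones((3,3),np.uint8)),connectivity=8)
    def cost(p):
        M=np.zeros((480,480),np.uint8)
        for poly in sil(c,p[0],p[1],.0115,zc): cv2.fillPoly(M,[np.round((poly-o+.5)*128).astype(np.int32)],1,shift=4)
        M=cv2.resize(M.astype(np.float32),(60,60),interpolation=cv2.INTER_AREA)
        return ((1-M)*T).sum()*3+(M*(1-T)).sum()
    x0=np.array(x0)
    q=min((minimize(cost,x0,method="Nelder-Mead",options=dict(initial_simplex=[x0,x0+[s,0],x0+[0,s]],xatol=1e-5)) for s in(.015,-.012,.006)),key=lambda q:q.fun)
    crop=cv2.resize(img[o[1]:o[1]+60,o[0]:o[0]+60],None,fx=6,fy=6,interpolation=cv2.INTER_NEAREST)
    for poly in sil(c,*q.x,.0115,zc): cv2.polylines(crop,[np.round((poly-o+.5)*6).astype(np.int32)],True,(255,255,255),1)
    crop2=crop.copy(); mm=cv2.resize(T,(360,360),interpolation=0)>0; 
    print(c,q.x.round(4),round(q.fun,1),T.sum()); return q.x,np.vstack([crop])
E
python3 - <<'E'
from fit import *
a=[fit(cv2.imread(f"pics/{c}0.png"),c,(.573,.247),"")[1] for c in("scene","top")]
cv2.imwrite("pics/fit2.png",np.hstack(a))
for z in(.034,): 
  for c in("scene","top"):
    im=cv2.imread(f"pics/{c}0.png");th=np.linspace(0,6.283,60);o=proj(c,[[.529,-.174,.034]])[0].round().astype(int)-30
    cr=cv2.resize(im[o[1]:o[1]+60,o[0]:o[0]+60],None,fx=6,fy=6,interpolation=0)
    for r in(.019,.027):
        P=np.c_[.529+r*np.cos(th),-.174+r*np.sin(th),0*th+.034]
        cv2.polylines(cr,[np.round((proj(c,P)-o+.5)*6).astype(np.int32)],True,(0,0,255),1)
    cv2.imwrite(f"pics/r_{c}.png",cr)
cv2.imwrite("pics/ring.png",np.hstack([cv2.imread(f"pics/r_{c}.png") for c in("scene","top")]))
E
```

```text
scene [0.5724 0.2453] 127.3 255
top [0.5713 0.2472] 182.8 176
```

View pics/fit2.png

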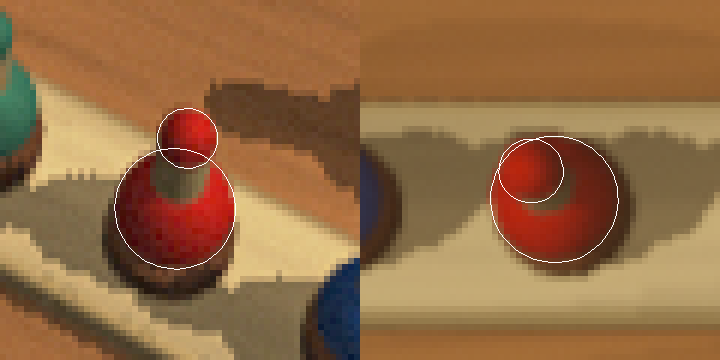

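View pics/ring.png

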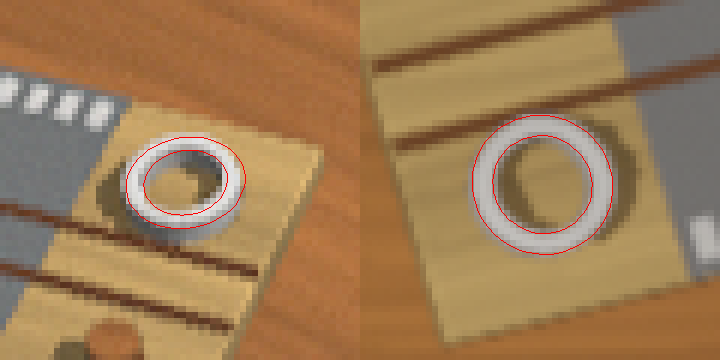

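>>> carry_out([
  [[0, 0, 45], [0, -4, 0]],
  [[0, 0, 45], [0, -4, 0]],
  [[0, 0, 45], [0, -4, 0]],
  [[0, 0, 45], [0, -4, 0]],
  [[0, 0, 45], [0, -4, 0]],
  [[0, 0, 45], [0, -4, 0]],
  [[0, 0, 45], [0, -4, 0]],
  [[0, 0, 45], [0, -4, 0]],
  [[0, 0, 45], [0, -4, 0]],
  [[0, 0, 45], [0, -4, 0]],
  [[0, 0, 45], [0, -4, 0]],
  [[0, 0, 45], [0, -4, 0]],
], jaw=1)

```text
time_s: 2.0
tool_pos: [0.6223, -0.2352, 0.1997]
tool_rot: [-90.0, -0.0, -19.7]
force: [0.1, -0.5, 0.2]
grip_width: 0.0873
```

>>> carry_out([
  [[0, 0, 45], [0, -4, 0]],
  [[0, 0, 45], [0, -4, 0]],
  [[0, 0, 45], [0, -4, 0]],
  [[0, 0, 45], [0, -4, 0]],
  [[0, 0, 45], [0, -4, 0]],
  [[-13, 0, 43], [0, 0, 0]],
  [[-13, 0, 43], [0, 0, 0]],
  [[-13, 0, 43], [0, 0, 0]],
  [[-13, 0, 43], [0, 0, 0]],
  [[-13, 0, 43], [0, 0, 0]],
  [[0, 0, 0], [0, 0, 0]],
  [[0, 0, 0], [0, 0, 0]],
])

```text
time_s: 3.2
tool_pos: [0.6011, 0.199, 0.2]
tool_rot: [-90.0, -0.0, 0.4]
force: [0.7, -0.7, 0.5]
grip_width: 0.087
```

>>> carry_out([
  [[-14, 0, 23], [0, 0.4, 0]],
  [[-15, 0, 24], [0, 0, 0]],
  [[0, 30, 0], [0, 0, 0]],
  [[0, 30, 0], [0, 0, 0]],
  [[0, 15, 0], [0, 0, 0]],
  [[0, 0, 0], [0, 0, 0]],
  [[0, 0, 0], [0, 0, 0]],
])

```text
time_s: 3.9
tool_pos: [0.5737, 0.2436, 0.1254]
tool_rot: [-90.0, -0.0, -0.3]
force: [0.5, 0.5, 0.4]
grip_width: 0.0875
```

```bash
python3 - <<'E'
from h import *
a=[]
for c in("scene","top"):
    im=env.read_camera(c)[:,:,::-1].copy();o=proj(c,[[.572,.246,.1]])[0].astype(int)
    cr=im[o[1]-40:o[1]+40,o[0]-40:o[0]+40]
    a.append(cv2.resize(cr,None,fx=5,fy=5,interpolation=cv2.INTER_CUBIC))
cv2.imwrite("pics/above.png",np.hstack(a)); print(env.get_obs()["tool_pos"],env.get_obs()["time_s"])
E
```

```text
[0.57407886 0.24446774 0.12643412] 4.0
```

View pics/above.png

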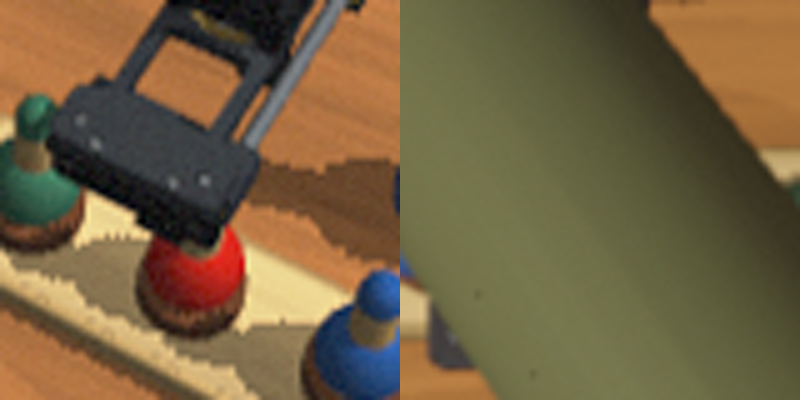

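>>> carry_out([
  [[-1, 10, 2], [0, 0, 0]],
  [[0, 10, 0], [0, 0, 0]],
  [[0, 10, 0], [0, 0, 0]],
  [[0, 10, 0], [0, 0, 0]],
  [[0, 10, 0], [0, 0, 0]],
  [[0, 4, 0], [0, 0, 0]],
  [[0, 0, 0], [0, 0, 0]],
  [[0, 0, 0], [0, 0, 0]],
])

```text
time_s: 4.8
tool_pos: [0.5719, 0.2465, 0.0709]
tool_rot: [-90.0, -0.0, -0.2]
force: [0.8, 0.7, 0.9]
grip_width: 0.0868
```

>>> carry_out([
  [[0, 0, 0], [0, 0, 0]],
  [[0, 0, 0], [0, 0, 0]],
  [[0, 0, 0], [0, 0, 0]],
  [[0, 0, 0], [0, 0, 0]],
  [[0, 0, 0], [0, 0, 0]],
  [[0, 0, 0], [0, 0, 0]],
  [[0, 0, 0], [0, 0, 0]],
  [[0, 0, 0], [0, 0, 0]],
  [[0, 0, 0], [0, 0, 0]],
  [[0, 0, 0], [0, 0, 0]],
], jaw=0, squeeze=15)

```text
time_s: 5.8
tool_pos: [0.5717, 0.2464, 0.0707]
tool_rot: [-90.0, 0.0, -0.2]
force: [0.2, -0.4, 0.1]
grip_width: 0.0214
```

```bash
python3 - <<'E'
from h import *
im=env.read_camera("scene")[:,:,::-1].copy();o=proj("scene",[[.572,.246,.1]])[0].astype(int)
cv2.imwrite("pics/grip.png",cv2.resize(im[o[1]-50:o[1]+50,o[0]-50:o[0]+50],None,fx=5,fy=5,interpolation=cv2.INTER_CUBIC)); o=env.get_obs();print(o["grip_width"],o["force"],o["wrist_torque"],o["tool_pos"])
E
```

```text
0.02133111329006465 [-0.91559199 -0.32944761  0.46579146] [ 0.01239402 -0.11186316 -0.04678189] [0.57176151 0.24632998 0.0706816 ]
```

View pics/grip.png

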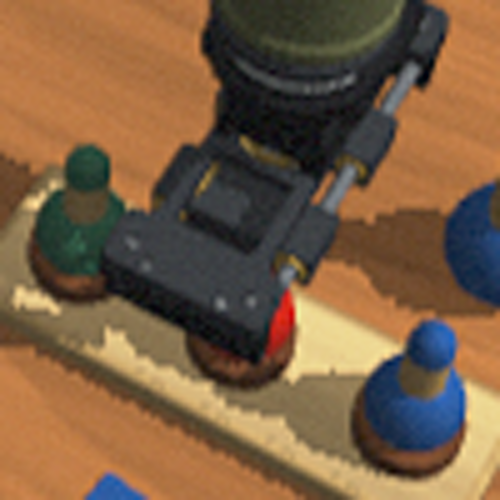

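>>> carry_out([
  [[0, -4, 0], [0, 0, 0]],
  [[0, -8, 0], [0, 0, 0]],
  [[0, -15, 0], [0, 0, 0]],
  [[0, -20, 0], [0, 0, 0]],
  [[0, -25, 0], [0, 0, 0]],
  [[0, -25, 0], [0, 0, 0]],
  [[0, -15, 0], [0, 0, 0]],
  [[0, -8, 0], [0, 0, 0]],
  [[0, 0, 0], [0, 0, 0]],
  [[0, 0, 0], [0, 0, 0]],
])

```text
time_s: 6.85
tool_pos: [0.5713, 0.246, 0.1898]
tool_rot: [-90.0, 0.1, -0.2]
force: [-0.7, -0.2, -1.1]
grip_width: 0.0215
```

```bash
python3 - <<'E'
from h import *
im=env.read_camera("scene")[:,:,::-1].copy();t=env.get_obs()["tool_pos"];o=proj("scene",[t])[0].astype(int)
cv2.imwrite("pics/lift.png",cv2.resize(im[o[1]-60:o[1]+60,o[0]-60:o[0]+60],None,fx=5,fy=5,interpolation=cv2.INTER_CUBIC)); o=env.get_obs();print(o["grip_width"],o["force"],o["tool_pos"])
E
```

```text
0.02121760037818671 [ 0.44073965  0.40420264 -0.90929919] [0.57111137 0.24586093 0.18936201]
```

View pics/lift.png

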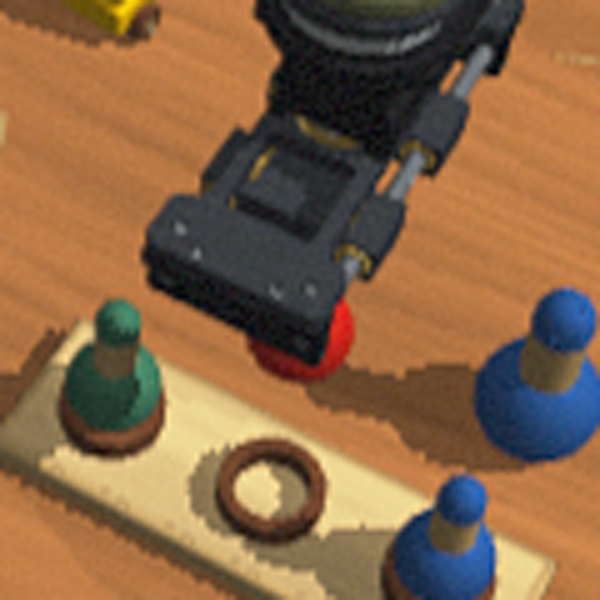

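>>> carry_out([
  [[-2, 0, -12], [0, 0, 0]],
  [[-2, 0, -22], [0, 0, 0]],
  [[-3, 0, -32], [0, 0, 0]],
  [[-3, 0, -32], [0, 0, 0]],
  [[-3, 0, -32], [0, 0, 0]],
  [[-3, 0, -32], [0, 0, 0]],
  [[-3, 0, -32], [0, 0, 0]],
  [[-3, 0, -32], [0, 0, 0]],
  [[-3, 0, -32], [0, 0, 0]],
  [[-3, 0, -32], [0, 0, 0]],
  [[-3, 0, -32], [0, 0, 0]],
  [[-3, 0, -32], [0, 0, 0]],
])

```text
time_s: 8.1
tool_pos: [0.535, -0.1096, 0.19]
tool_rot: [-90.0, 0.1, -0.3]
force: [0.2, -0.2, -1.3]
grip_width: 0.0211
```

>>> carry_out([
  [[-3, 0, -32], [0, 0, 0]],
  [[-2, 0, -22], [0, 0, 0]],
  [[-2, 0, -12], [0, 0, 0]],
  [[0, 0, 0], [0, 0, 0]],
  [[0, 0, 0], [0, 0, 0]],
  [[0, 0, 0], [0, 0, 0]],
])

```text
time_s: 8.7
tool_pos: [0.5293, -0.1714, 0.1907]
tool_rot: [-90.0, -0.0, -0.1]
force: [-0.5, 0.7, -0.3]
grip_width: 0.021
```

```bash
python3 - <<'E'
from h import *
a=[]
for c in("scene","top"):
    im=env.read_camera(c)[:,:,::-1].copy();o=proj(c,[[.529,-.174,.1]])[0].astype(int)
    a.append(cv2.resize(im[o[1]-50:o[1]+50,o[0]-50:o[0]+50],None,fx=4,fy=4,interpolation=cv2.INTER_CUBIC))
cv2.imwrite("pics/over.png",np.hstack(a)); o=env.get_obs();print(o["grip_width"],o["force"],o["tool_pos"],o["tool_rot"])
E
```

```text
0.021221407671063994 [ 0.58181022 -0.16077984 -1.24510381] [ 0.52936456 -0.17179248  0.19081816] [-8.99862049e+01 -7.63948924e-03 -9.00341060e-02]
```

View pics/over.png

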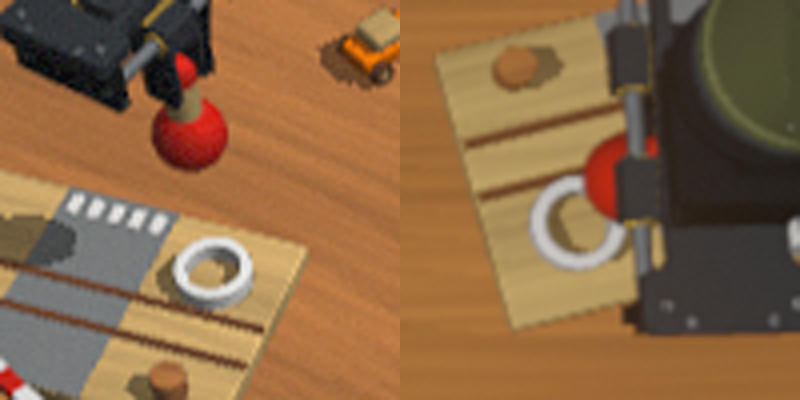

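```bash
python3 - <<'E'
from fit import *
im=env.read_camera("scene")[:,:,::-1].copy();t=env.get_obs()["tool_pos"];zc=t[2]-.002;print(t)
o=proj("scene",[[t[0],t[1],zc]])[0].round().astype(int)-30
cr=cv2.resize(im[o[1]:o[1]+60,o[0]:o[0]+60],None,fx=8,fy=8,interpolation=0)
for p in sil("scene",t[0],t[1],.0115,zc): cv2.polylines(cr,[np.round((p-o+.5)*8).astype(np.int32)],True,(255,255,255),1)
cv2.imwrite("pics/held.png",cr)
E
```

```text
[ 0.52933288 -0.17211241  0.19082641]
```

View pics/held.png

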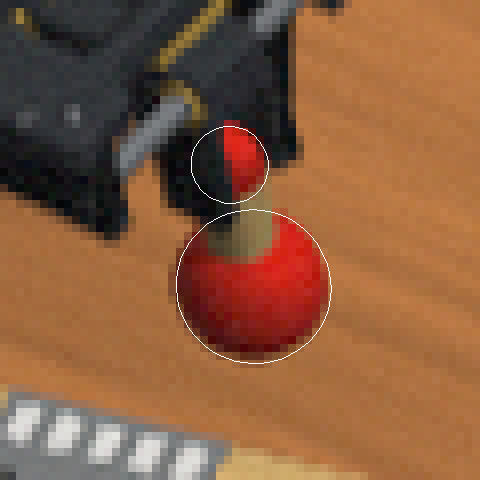

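>>> carry_out([
  [[0, 10, -1.5], [0, 0, 0]],
  [[0, 20, 0], [0, 0, 0]],
  [[0, 25, 0], [0, 0, 0]],
  [[0, 25, 0], [0, 0, 0]],
  [[0, 15, 0], [0, 0, 0]],
  [[0, 8, 0], [0, 0, 0]],
  [[0, 5, 0], [0, 0, 0]],
  [[0, 0, 0], [0, 0, 0]],
  [[0, 0, 0], [0, 0, 0]],
])

```text
time_s: 9.75
tool_pos: [0.5298, -0.1752, 0.0837]
tool_rot: [-90.0, -0.1, -0.2]
force: [0.7, -0.6, -1.4]
grip_width: 0.0213
```

```bash
python3 - <<'E'
from fit import *
im=env.read_camera("scene")[:,:,::-1].copy();t=env.get_obs()["tool_pos"];zc=t[2]-.002;print(t)
o=proj("scene",[[t[0],t[1],zc]])[0].round().astype(int)-30
cr=cv2.resize(im[o[1]:o[1]+60,o[0]:o[0]+60],None,fx=8,fy=8,interpolation=0)
cv2.imwrite("pics/near.png",cr)
E
```

```text
[ 0.52985041 -0.17522158  0.08381184]
```

View pics/near.png

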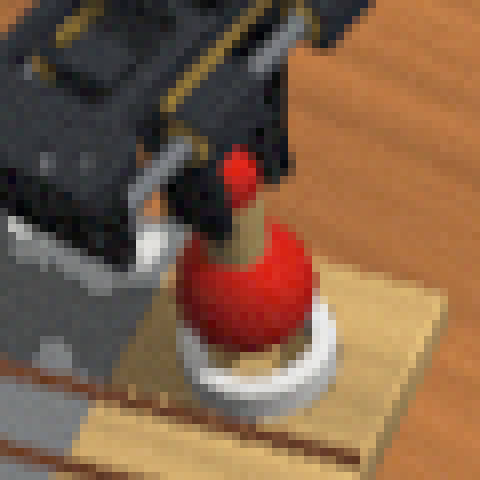

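>>> carry_out([
  [[-0.5, 2, 1.7], [0, 0, 0]],
  [[0, 3, 0], [0, 0, 0]],
  [[0, 2, 0], [0, 0, 0]],
  [[0, 1, 0], [0, 0, 0]],
  [[0, 1, 0], [0, 0, 0]],
  [[0, 1, 0], [0, 0, 0]],
  [[0, 0, 0], [0, 0, 0]],
  [[0, 0, 0], [0, 0, 0]],
])

```text
time_s: 10.6
tool_pos: [0.5287, -0.1734, 0.0729]
tool_rot: [-90.0, -0.0, -0.2]
force: [0.1, -0.4, 0.1]
grip_width: 0.0215
```

>>> carry_out([
  [[0, 0.5, 0], [0, 0, 0]],
  [[0, 0.5, 0], [0, 0, 0]],
  [[0, 0.5, 0], [0, 0, 0]],
  [[0, 0, 0], [0, 0, 0]],
  [[0, 0, 0], [0, 0, 0]],
])

```text
time_s: 11.1
tool_pos: [0.529, -0.1739, 0.072]
tool_rot: [-90.1, -0.1, -0.3]
force: [-1.1, -2.0, 6.2]
grip_width: 0.0208
```

>>> carry_out([
  [[-0.3, 0, -0.6], [0, 0, 0]],
  [[0, 0, 0], [0, 0, 0]],
  [[0, 0, 0], [0, 0, 0]],
])

```text
time_s: 11.4
tool_pos: [0.5288, -0.1743, 0.0719]
tool_rot: [-90.1, -0.1, -0.2]
force: [-0.5, -0.7, 5.7]
grip_width: 0.021
```

```bash
python3 - <<'E'
from fit import *
im=env.read_camera("scene")[:,:,::-1].copy();t=env.get_obs()["tool_pos"];zc=t[2]-.002;print(t)
o=proj("scene",[[t[0],t[1],zc]])[0].round().astype(int)-30
cr=cv2.resize(im[o[1]:o[1]+60,o[0]:o[0]+60],None,fx=8,fy=8,interpolation=0)
cv2.imwrite("pics/seat.png",cr)
E
```

```text
[ 0.5288113  -0.17436357  0.07191823]
```

View pics/seat.png

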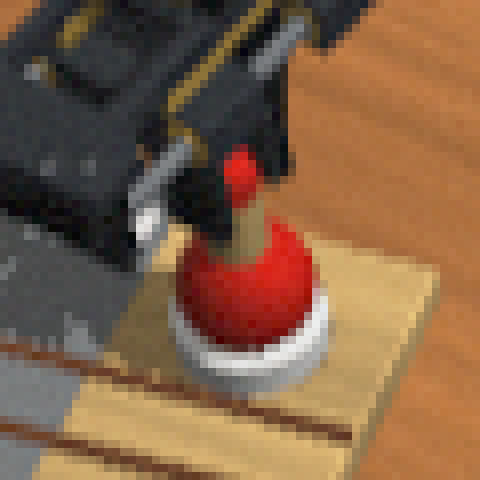

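>>> carry_out([
  [[0, 0, 0], [0, 0, 0]],
  [[0, 0, 0], [0, 0, 0]],
  [[0, 0, 0], [0, 0, 0]],
  [[0, 0, 0], [0, 0, 0]],
  [[0, 0, 0], [0, 0, 0]],
  [[0, 0, 0], [0, 0, 0]],
  [[0, 0, 0], [0, 0, 0]],
  [[0, 0, 0], [0, 0, 0]],
  [[0, 0, 0], [0, 0, 0]],
  [[0, 0, 0], [0, 0, 0]],
], jaw=0.8)

```text
time_s: 12.45
tool_pos: [0.5282, -0.1739, 0.0713]
tool_rot: [-90.0, -0.0, -0.2]
force: [0.8, -0.3, 0.2]
grip_width: 0.0695
```

>>> carry_out([
  [[0, -5, 0], [0, 0, 0]],
  [[0, -10, 0], [0, 0, 0]],
  [[0, -15, 0], [0, 0, 0]],
  [[0, -20, 0], [0, 0, 0]],
  [[0, -25, 0], [0, 0, 0]],
  [[0, -25, 0], [0, 0, 0]],
  [[0, -15, 0], [0, 0, 0]],
  [[0, -10, 0], [0, 0, 0]],
  [[0, 0, 0], [0, 0, 0]],
  [[0, 0, 0], [0, 0, 0]],
])

```text
time_s: 13.45
tool_pos: [0.5278, -0.1737, 0.1955]
tool_rot: [-90.0, 0.1, -0.2]
force: [-0.1, 0.2, -0.7]
grip_width: 0.0696
```

```bash
python3 - <<'E'
from fit import *
im=env.read_camera("scene")[:,:,::-1].copy();cv2.imwrite("pics/end1.png",im)
print(env.get_obs()["tool_pos"],env.get_obs()["force"])
q,cr=fit(im,"scene",(.529,-.174),"")
cv2.imwrite("pics/end1b.png",cr)
E
```

```text
[ 0.52751885 -0.17369118  0.195053  ] [-0.4550741  -0.34671267 -0.7966624 ]
scene [ 0.5269 -0.1798] 118.5 216
```

View pics/end1.png

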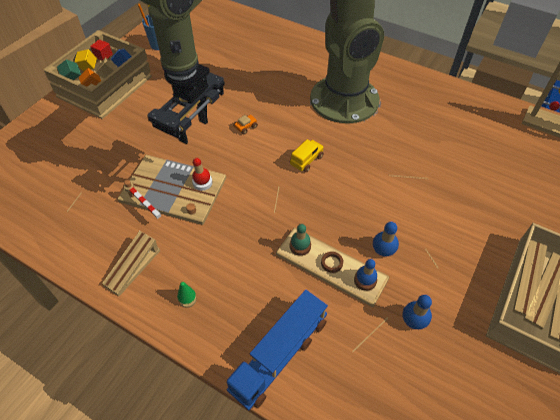

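View pics/end1b.png

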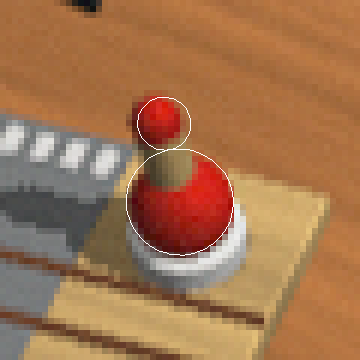

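>>> carry_out([
  [[0, 0, -20], [0, 0, 0]],
  [[0, 0, -35], [0, 0, 0]],
  [[0, 0, -40], [0, 0, 0]],
  [[0, 0, -40], [0, 0, 0]],
  [[0, 0, -40], [0, 0, 0]],
  [[0, 0, -40], [0, 0, 0]],
  [[0, 0, -40], [0, 0, 0]],
  [[0, 0, -30], [0, 0, 0]],
  [[0, 0, -15], [0, 0, 0]],
  [[0, 0, 0], [0, 0, 0]],
])

```text
time_s: 14.5
tool_pos: [0.5254, -0.4756, 0.1942]
tool_rot: [-89.9, 0.1, -0.4]
force: [-0.8, 0.5, 0.1]
grip_width: 0.0697
```

```bash
python3 - <<'E'
from fit import *
a=[]
for c in("scene","top"):
    im=env.read_camera(c)[:,:,::-1].copy();cv2.imwrite(f"pics/end2_{c}.png",im)
    o=proj(c,[[.529,-.174,.069]])[0].round().astype(int)-25
    cr=cv2.resize(im[o[1]:o[1]+50,o[0]:o[0]+50],None,fx=8,fy=8,interpolation=cv2.INTER_CUBIC)
    for p in sil(c,.529,-.174,.0115): cv2.polylines(cr,[np.round((p-o+.5)*8).astype(np.int32)],True,(255,255,255),1)
    a.append(cr)
cv2.imwrite("pics/end2.png",np.hstack(a))
E
```

```text
(no output)
```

View pics/end2.png

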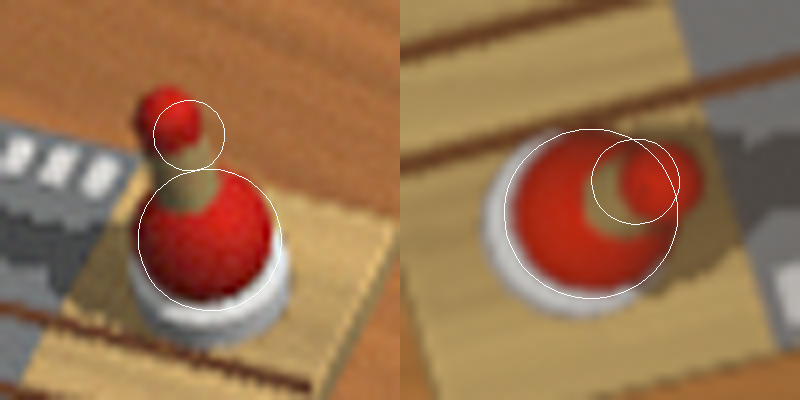

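View pics/end2_top.png

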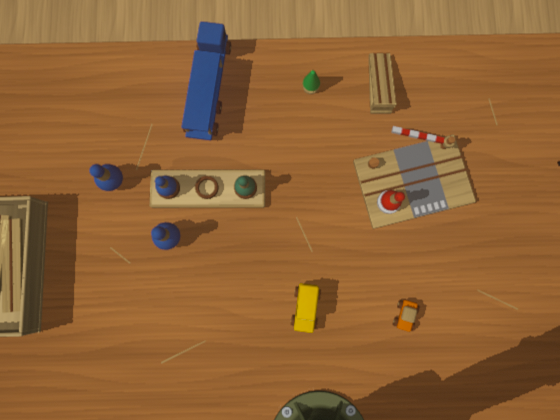

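```bash
cat > lean.py <<'E'
from h import *
from scipy.optimize import least_squares
def blobs(img,c,x0):
    p0=proj(c,[[*x0,.069]])[0];o=np.round(p0).astype(int)-25
    im=img[o[1]:o[1]+50,o[0]:o[0]+50].astype(int); b,g,r=im[...,0],im[...,1],im[...,2]
    return ((r>45)&(r>2.5*g)&(r>2*b)).astype(np.uint8),o
def spheres(c,B,D,rd):
    k=env.get_calibration(c);R=np.array(k["R"]);C=-R.T@np.array(k["t"]);th=np.linspace(0,2*np.pi,60);out=[]
    for P,r in((B,.024),(D,rd)):
        d=P-C;d/=np.linalg.norm(d);a=np.cross(d,[0,1,.1]);a/=np.linalg.norm(a);b=np.cross(d,a)
        out.append(proj(c,P+r*(np.cos(th)[:,None]*a+np.sin(th)[:,None]*b)))
    return out
def lean(imgs,x0):
    from scipy.optimize import minimize
    Ts={c:blobs(imgs[c],c,x0) for c in imgs}
    def cost(p):
        t=np.array([p[2]/10,p[3]/10,0]);ax=np.array([t[0],t[1],1]);ax/=np.linalg.norm(ax)
        B=np.array([p[0],p[1],.0485]);D=B+ax*(.065-.0115);s=0
        for c,(T,o) in Ts.items():
            M=np.zeros((400,400),np.uint8)
            for poly in spheres(c,B,D,.0115): cv2.fillPoly(M,[np.round((poly-o+.5)*128).astype(np.int32)],1,shift=4)
            M=cv2.resize(M.astype(np.float32),(50,50),interpolation=cv2.INTER_AREA)
            s+=((1-M)*T).sum()*2+(M*(1-T)).sum()
        return s
    best=None
    for t0 in((0,0),(0,-1),(.01,.0)):
        x=np.array([*x0,t0[0]*1.,t0[1]*1.])
        sx=np.vstack([x]+[x+d for d in np.diag([.006,.006,.8,.8])])
        q=minimize(cost,x,method="Nelder-Mead",options=dict(initial_simplex=sx,maxiter=600,xatol=1e-5))
        if best is None or q.fun<best.fun: best=q
    p=best.x;print("ball xy",p[:2].round(4),"lean deg x,y",np.degrees(np.arctan(p[2:]/10)).round(1),"cost",round(best.fun))
    return p
E
python3 - <<'E'
from lean import *
I={c:cv2.imread(f"pics/{c}0.png") for c in("scene","top")};print("initial tray");lean(I,(.572,.246))
I={c:cv2.imread(f"pics/end2_{c}.png") for c in("scene","top")};lean(I,(.529,-.174))
I={c:env.read_camera(c)[:,:,::-1].copy() for c in("scene","top")};lean(I,(.529,-.174)); print(env.get_obs()["time_s"])
E
```

```text
initial tray
ball xy [0.5725 0.2466] lean deg x,y [-0.4 -0.7] cost 197Traceback (most recent call last):
  File "<stdin>", line 3, in <module>
  File "lean.py", line 29, in lean
    q=minimize(cost,x,method="Nelder-Mead",options=dict(initial_simplex=sx,maxiter=600,xatol=1e-5))
    res = _minimize_neldermead(fun, x0, args, callback, bounds=bounds,
                               **options)
    fxe = func(xe)
    fx = function(np.copy(x), *(wrapper_args + args))
  File "lean.py", line 21, in cost
    for poly in spheres(c,B,D,.0115): cv2.fillPoly(M,[np.round((poly-o+.5)*128).astype(np.int32)],1,shift=4)
                ~~~~~~~^^^^^^^^^^^^^
  File "lean.py", line 11, in spheres
    out.append(proj(c,P+r*(np.cos(th)[:,None]*a+np.sin(th)[:,None]*b)))
               ~~~~^^^^^^^^^^^^^^^^^^^^^^^^^^^^^^^^^^^^^^^^^^^^^^^^^^^
  File "h.py", line 4, in proj
    k=env.get_calibration(c);p=np.atleast_2d(X)@np.array(k["R"]).T+np.array(k["t"])
ValueError: time passes only in moves, steps and waits
```

```bash
sed -i 's/^def proj/_K={}\ndef K(c):\n    if c not in _K: _K[c]=env.get_calibration(c)\n    return _K[c]\ndef proj/' h.py; sed -i 's/=env.get_calibration(c);/=K(c);/' h.py lean.py fit.py
python3 - <<'E'
from lean import *
I={c:cv2.imread(f"pics/end2_{c}.png") for c in("scene","top")};lean(I,(.529,-.174))
I={c:env.read_camera(c)[:,:,::-1].copy() for c in("scene","top")};lean(I,(.529,-.174)); print(env.get_obs()["time_s"])
for c in I: cv2.imwrite(f"pics/end3_{c}.png",I[c])
E
```

```text
ball xy [ 0.5288 -0.1777] lean deg x,y [-1.6 -4.9] cost 215
ball xy [ 0.5288 -0.1777] lean deg x,y [-1.5 -5. ] cost 215
14.7
```

>>> carry_out([
  [[1, 0, 20], [0, 0.4, 0]],
  [[1, 0, 35], [0, 0, 0]],
  [[1, 0, 40], [0, 0, 0]],
  [[0, 0, 40], [0, 0, 0]],
  [[0, 0, 40], [0, 0, 0]],
  [[0, 0, 40], [0, 0, 0]],
  [[0, 0, 40], [0, 0, 0]],
  [[0, 0, 28], [0, 0, 0]],
  [[0, 0, 14], [0, 0, 0]],
  [[0, 0, 0], [0, 0, 0]],
  [[0, 0, 0], [0, 0, 0]],
])

```text
time_s: 15.8
tool_pos: [0.533, -0.1782, 0.1965]
tool_rot: [-90.1, -0.0, -0.7]
force: [-1.1, -0.9, 0.5]
grip_width: 0.0697
```

>>> carry_out([
  [[-3, 15, 0], [0, -0.7, 0]],
  [[0, 25, 0], [0, 0, 0]],
  [[0, 25, 0], [0, 0, 0]],
  [[0, 10, 0], [0, 0, 0]],
  [[0, 0, 0], [0, 0, 0]],
  [[0, 0, 0], [0, 0, 0]],
])

```text
time_s: 16.4
tool_pos: [0.5303, -0.1776, 0.1215]
tool_rot: [-90.0, -0.0, 0.0]
force: [-0.6, -0.0, 0.7]
grip_width: 0.0692
```

>>> carry_out([
  [[-1, 12, -1], [0, 0, 0]],
  [[0, 15, 0], [0, 0, 0]],
  [[0, 12, 0], [0, 0, 0]],
  [[0, 6, 0], [0, 0, 0]],
  [[0, 3, 0], [0, 0, 0]],
  [[0, 0, 0], [0, 0, 0]],
  [[0, 0, 0], [0, 0, 0]],
])

```text
time_s: 17.1
tool_pos: [0.5295, -0.1779, 0.0736]
tool_rot: [-90.0, -0.0, 0.1]
force: [-0.3, -0.5, 0.2]
grip_width: 0.07
```

Now grip lightly and turn the lamp about the ball's centre.

>>> carry_out([
  [[0, 0, 0], [0, 0, 0]],
  [[0, 0, 0], [0, 0, 0]],
  [[0, 0, 0], [0, 0, 0]],
  [[0, 0, 0], [0, 0, 0]],
  [[0, 0, 0], [0, 0, 0]],
  [[0, 0, 0], [0, 0, 0]],
  [[0, 0, 0], [0, 0, 0]],
  [[0, 0, 0], [0, 0, 0]],
  [[0, 0, 0], [0, 0, 0]],
], jaw=0, squeeze=6)

```text
time_s: 18.0
tool_pos: [0.529, -0.1779, 0.0732]
tool_rot: [-90.0, 0.0, 0.1]
force: [-0.4, -0.1, -0.2]
grip_width: 0.0214
```

```bash
python3 - <<'E'
from lean import *
im=env.read_camera("scene")[:,:,::-1].copy();cv2.imwrite("pics/reg.png",im)
o=proj("scene",[[.529,-.174,.069]])[0].round().astype(int)-30
cv2.imwrite("pics/reg_z.png",cv2.resize(im[o[1]:o[1]+60,o[0]:o[0]+60],None,fx=8,fy=8,interpolation=cv2.INTER_CUBIC))
E
```

```text
(no output)
```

View pics/reg_z.png

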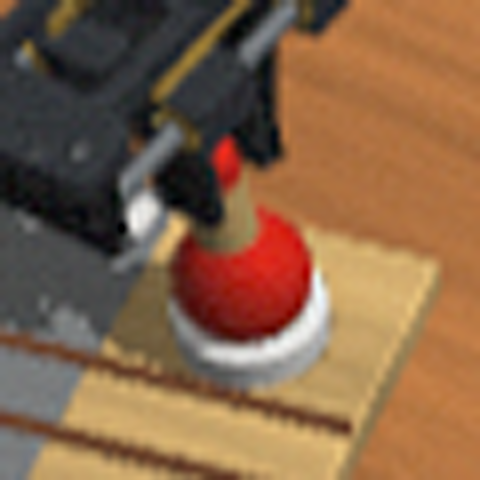

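>>> carry_out([
  [[0, 0, 0.5], [-1, 0, 0]],
  [[0, 0, 0.5], [-1, 0, 0]],
  [[0, 0, 0.5], [-1, 0, 0]],
  [[0, 0, 0.5], [-1, 0, 0]],
  [[0, 0, 0.5], [-1, 0, 0]],
  [[0, 0, 0], [0, 0, 0]],
  [[0, 0, 0], [0, 0, 0]],
  [[0, 0, 0], [0, 0, 0]],
])

```text
time_s: 18.85
tool_pos: [0.5293, -0.1758, 0.0734]
tool_rot: [-95.0, -0.0, 0.0]
force: [-0.6, -0.5, 3.0]
grip_width: 0.0216
```

```bash
python3 - <<'E'
from lean import *
im=env.read_camera("scene")[:,:,::-1].copy();cv2.imwrite("pics/reg2.png",im)
o=proj("scene",[[.529,-.174,.069]])[0].round().astype(int)-30
cr=cv2.resize(im[o[1]:o[1]+60,o[0]:o[0]+60],None,fx=8,fy=8,interpolation=cv2.INTER_CUBIC)
for p in spheres("scene",np.array([.529,-.174,.0485]),np.array([.529,-.174,.102]),.0115): cv2.polylines(cr,[np.round((p-o+.5)*8).astype(np.int32)],True,(255,255,255),1)
cv2.imwrite("pics/reg2_z.png",cr)
E
```

```text
(no output)
```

View pics/reg2_z.png

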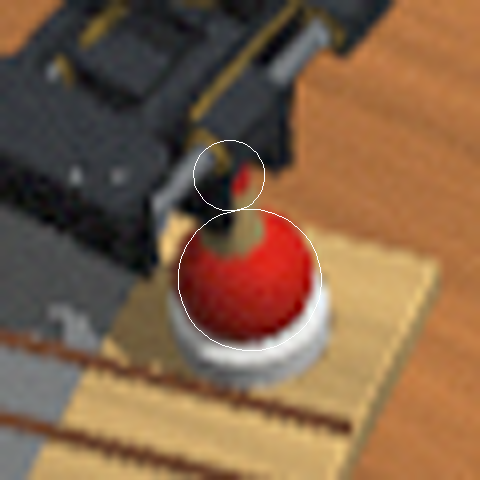

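>>> carry_out([
  [[0, -0.3, 0], [0, 0, 0]],
  [[0, 0, 0], [0, 0, 0]],
  [[0, 0, 0], [0, 0, 0]],
])

```text
time_s: 19.2
tool_pos: [0.5292, -0.1755, 0.0734]
tool_rot: [-95.0, -0.0, 0.0]
force: [0.5, -1.0, 2.6]
grip_width: 0.0216
```

>>> carry_out([
  [[0, 0, 0], [0, 0, 0]],
  [[0, 0, 0], [0, 0, 0]],
  [[0, 0, 0], [0, 0, 0]],
  [[0, 0, 0], [0, 0, 0]],
  [[0, 0, 0], [0, 0, 0]],
  [[0, 0, 0], [0, 0, 0]],
  [[0, 0, 0], [0, 0, 0]],
  [[0, 0, 0], [0, 0, 0]],
], jaw=0.8)

```text
time_s: 20.0
tool_pos: [0.5291, -0.1753, 0.0735]
tool_rot: [-95.0, -0.0, 0.1]
force: [-0.3, -0.5, 0.5]
grip_width: 0.0683
```

>>> carry_out([
  [[0, -5, 0], [0, 0, 0]],
  [[0, -10, 0], [0, 0, 0]],
  [[0, -15, 0], [0, 0, 0]],
  [[0, -20, 0], [0, 0, 0]],
  [[0, -25, 0], [0, 0, 0]],
  [[0, -25, 0], [0, 0, 0]],
  [[0, -15, 0], [0, 0, 0]],
  [[0, -10, 0], [0, 0, 0]],
  [[0, 0, 0], [5, 0, 0]],
  [[0, 0, 0], [0, 0, 0]],
])

```text
time_s: 21.0
tool_pos: [0.5285, -0.1679, 0.198]
tool_rot: [-90.1, 0.0, -0.2]
force: [-0.1, -0.3, -0.9]
grip_width: 0.0698
```

>>> carry_out([
  [[0, 0, -20], [0, 0, 0]],
  [[0, 0, -35], [0, 0, 0]],
  [[0, 0, -40], [0, 0, 0]],
  [[0, 0, -40], [0, 0, 0]],
  [[0, 0, -40], [0, 0, 0]],
  [[0, 0, -40], [0, 0, 0]],
  [[0, 0, -40], [0, 0, 0]],
  [[0, 0, -30], [0, 0, 0]],
  [[0, 0, -15], [0, 0, 0]],
  [[0, 0, 0], [0, 0, 0]],
])

```text
time_s: 22.0
tool_pos: [0.5282, -0.466, 0.1965]
tool_rot: [-90.0, 0.1, -0.1]
force: [0.2, -0.5, -0.7]
grip_width: 0.0696
```

```bash
python3 - <<'E'
from lean import *
I={c:env.read_camera(c)[:,:,::-1].copy() for c in("scene","top")};lean(I,(.529,-.174)); print(env.get_obs()["time_s"])
a=[]
for c in I:
    im=I[c];cv2.imwrite(f"pics/end4_{c}.png",im)
    o=proj(c,[[.529,-.174,.069]])[0].round().astype(int)-25
    cr=cv2.resize(im[o[1]:o[1]+50,o[0]:o[0]+50],None,fx=8,fy=8,interpolation=cv2.INTER_CUBIC)
    for p in spheres(c,np.array([.529,-.174,.0485]),np.array([.529,-.174,.102]),.0115): cv2.polylines(cr,[np.round((p-o+.5)*8).astype(np.int32)],True,(255,255,255),1)
    a.append(cr)
cv2.imwrite("pics/end4.png",np.hstack(a))
E
```

```text
ball xy [ 0.5292 -0.1775] lean deg x,y [-1.2 -1.8] cost 209
22.1
```

View pics/end4.png

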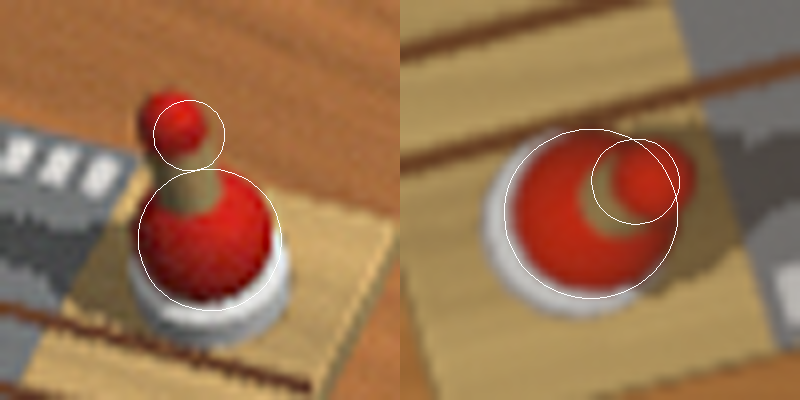

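```bash
cat > rend.py <<'E'
from lean import *
from scipy.optimize import minimize
S=6
def rendfit(imgs,bgs,x0,fixz=True):
    data={}
    for c in imgs:
        o=np.round(proj(c,[[*x0,.075]])[0]).astype(int)-22
        sl=np.s_[o[1]:o[1]+44,o[0]:o[0]+44]
        data[c]=(imgs[c][sl].astype(np.float32),bgs[c][sl].astype(np.float32),o)
    th=np.linspace(0,2*np.pi,48)
    def polys(c,p):
        ax=np.array([p[2]/10,p[3]/10,1]);ax/=np.linalg.norm(ax);B=np.array([p[0],p[1],.0485+p[4]])
        D=B+ax*.0535;a=np.cross(ax,[0,1,0]);a/=np.linalg.norm(a);b=np.cross(ax,a)
        circ=lambda h:B+ax*h+.011*(np.cos(th)[:,None]*a+np.sin(th)[:,None]*b)
        n=proj(c,np.vstack([circ(.0215),circ(.048)])).astype(np.float32)
        s=spheres(c,B,D,.0115)
        return s[0],cv2.convexHull(n)[:,0],s[1]
    def cost(p):
        s=0
        for c,(T,Bg,o) in data.items():
            L=np.zeros((44*S,44*S),np.uint8)
            for i,q in enumerate(polys(c,p)): cv2.fillPoly(L,[np.round((q-o+.5)*S*16).astype(np.int32)],i+1,shift=4)
            A=[cv2.resize((L==i).astype(np.float32),(44,44),interpolation=cv2.INTER_AREA) for i in(1,2,3)]
            # chroma-like comparision: use pixel features g/r,b/r
            F=lambda I:np.dstack([I[...,1]/(I[...,2]+15),I[...,0]/(I[...,2]+15)])
            f=F(T);fb=F(Bg);W=[]
            M=fb*(1-A[0]-A[1]-A[2])[...,None]
            for i in range(3):
                core=A[i]>.95; col=np.median(f[core],0) if core.sum()>3 else np.array([.15,.15]) if i!=1 else np.array([.75,.5])
                M=M+A[i][...,None]*col
            s+=np.minimum(np.abs(M-f),.5).sum()
        return s
    best=None
    for t0 in((0,0),(-.3,-.8),(.3,.5)):
        x=np.array([*x0,*t0,0.]);sx=np.vstack([x]+[x+d for d in np.diag([.005,.005,.8,.8,.004])])
        q=minimize(cost,x,method="Nelder-Mead",options=dict(initial_simplex=sx,maxiter=700,xatol=1e-5))
        if best is None or q.fun<best.fun: best=q
    p=best.x;print(list(imgs),"ball",p[:2].round(4),"dz",round(p[4],4),"lean x,y",np.degrees(np.arctan(p[2:4]/10)).round(1),round(best.fun,1));return p
E
python3 - <<'E'
from rend import *
L=lambda t:{c:cv2.imread(f"pics/{t}{'' if t=='' else '_'}{c}{'0' if t=='' else ''}.png") for c in("scene","top")}
i0,e2,e4=L(""),L("end2"),L("end4")
print("tray");rendfit(i0,e4,(.572,.246))
print("end2");rendfit(e2,i0,(.529,-.174))
print("end4");rendfit(e4,i0,(.529,-.174))
E
```

```text
tray
['scene', 'top'] ball [0.5721 0.2461] dz 0.001 lean x,y [ 1.  -0.3] 152.7
end2
['scene', 'top'] ball [ 0.5299 -0.176 ] dz 0.0046 lean x,y [-1.2 -4.5] 179.1
end4
['scene', 'top'] ball [ 0.5299 -0.1762] dz 0.0038 lean x,y [-0.4 -2.2] 179.2
```

>>> carry_out([
  [[0, 0, 0], [0, 0, 0]],
  [[0, 0, 0], [0, 0, 0]],
  [[0, 0, 0], [0, 0, 0]],
  [[0, 0, 0], [0, 0, 0]],
  [[0, 0, 0], [0, 0, 0]],
  [[0, 0, 0], [0, 0, 0]],
  [[0, 0, 0], [0, 0, 0]],
  [[0, 0, 0], [0, 0, 0]],
  [[0, 0, 0], [0, 0, 0]],
  [[0, 0, 0], [0, 0, 0]],
])

```text
time_s: 23.1
tool_pos: [0.5295, -0.4645, 0.198]
tool_rot: [-90.0, 0.0, 0.1]
force: [0.5, 0.7, -0.2]
grip_width: 0.0696
```

```bash
python3 - <<'E'
from rend import *
I={c:env.read_camera(c)[:,:,::-1].copy() for c in("scene","top")}
i0={c:cv2.imread(f"pics/{c}0.png") for c in I}
rendfit(I,i0,(.529,-.174))
for c in I:
    e=cv2.imread(f"pics/end4_{c}.png")
    for n,P in (("lamp",(.529,-.174)),):
        o=proj(c,[[*P,.07]])[0].astype(int);s=np.s_[o[1]-20:o[1]+20,o[0]-20:o[0]+20];print(c,n,"vs end4",np.abs(I[c][s].astype(int)-e[s]).max())
    for n,P in (("green",(.572,.156)),("blue",(.572,.336))):
        o=proj(c,[[*P,.07]])[0].astype(int);s=np.s_[o[1]-15:o[1]+15,o[0]-11:o[0]+11];d=np.abs(I[c][s].astype(int)-i0[c][s]);print(c,n,"vs start",d.mean().round(2),np.percentile(d,95))
cv2.imwrite("pics/final.png",I["scene"])
E
```

```text
['scene', 'top'] ball [ 0.5297 -0.1759] dz 0.0048 lean x,y [ 0.7 -2. ] 180.6
scene lamp vs end4 22
scene green vs start 3.11 8.0
scene blue vs start 2.99 8.0
top lamp vs end4 8
top green vs start 4.0 32.0
top blue vs start 0.64 2.0
```

View pics/final.png

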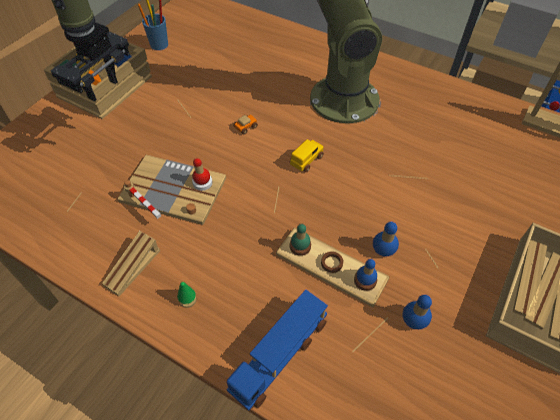

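```bash
python3 -c "
from cell import env
print(env.sign_off())"
```

```text
the job is handed in; nothing more can be done
None
```

The red lamp is out of the tray and standing dome up in the white ring, and the job is handed in at about 23 s of the 43 s allowed. I gripped it by the neck and lowered it in small steps until it touched, at about 6 N.

After the first release it leaned about 5° towards -y. I gripped the neck again lightly, turned the lamp about its ball's centre to straighten it, let go and moved clear.

**Last checks:**
- **Lean:** the final fit shows about 2° of lean left, and the lamp did not move over the last second.
- **Green and blue lamps:** both stand where they were. The green lamp's patch in the top picture differs slightly from the start, probably because the red lamp no longer shades it.
- **Robot:** it is open, about 290 mm from the lamp, and touching nothing.

**What disagreed:** the image fit put the ball 2–3 mm towards -y and 4–5 mm higher than a fully seated lamp. I put this down to camera calibration and blurred edges against the white ring, since a ball that size cannot rest steadily in the ring off-centre. I did not press on it to confirm.

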